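# Turn the stacked grooming caddy round and nest it in the spare bin

## Task

The grooming caddy is standing stacked on top of the bin that holds the jar. Lift it off, turn it half round so that it nests instead of stacking, lower it into the empty bin, which stands a little loose in its tray so that its slots must be felt for, and press it gently but firmly down past the spring catches until it is fully home on the bin's floor, then let go. Do not force the brittle plastic, and leave the other things where they are.

Things in the scene. Friction and masses are not known exactly. Their poses are not given: they have to be found in the camera images.
- caddy: White open plastic caddy, loose, 0.3 to 0.55 kg. Body 150 (x) x 100 (y) x 72 mm high; origin at the centre of its underside, z up. Starts stacked on bin_used, its x axis opposite to that bin's, lugs resting on the rim. Each end wall (+x, -x) has a rounded ridge 4 mm proud, 32.5 mm above the underside.
- grip (a point): Centre of the caddy's bamboo grip bar, 110 mm straight above the caddy's origin. Bar 116 long (caddy x), 14 thick (y), 24 tall, so its top is 122 mm above the underside; pinch it across y.
- lug (a point): Middle of the underside of one of the caddy's four lugs, at x +48, y +54.5, z 20 mm. Each long side (+y and -y) has two upright lugs centred at x = +48 and x = -20 mm: 20 mm wide (x), 9 mm proud of the wall, from 20 to 72 mm above the underside. Only the +x half has lugs near its end.
- bin_used: White plastic stack-nest bin holding a jar, standing in a fixed clear tray, the caddy stacked on it at the start with its underside 58 mm above the tray's underside. Same shape as bin_empty. Origin under the middle of the tray.
- bin_empty: Empty white plastic stack-nest bin in a shallow clear fixed tray, 210 (x) x 126 (y) x 14 mm; pose and origin are those of the TRAY: middle of its underside, at the sideboard. The bin stands anywhere within 4.5 mm either way along x in it (no play in y or yaw); that shift is not in the pose. A sideways push of over 8 N slides it. Bin: outside 182 x 118, inside 166 x 106 mm.
- rim (a point): Middle of bin_empty's rim plane, 78 mm above the tray's underside (tray frame, bin unshifted). Each long wall has two slots centred at x = +48 and -20 mm (plus the bin's shift), 23 mm wide for the 20 mm lugs, open at the rim, down to 24 mm. With caddy +x along bin +x it nests; else, or when lugs miss, they stand on the rim, caddy underside 58 mm above the tray's underside.
- seat (a point): Middle of bin_empty's inner floor, 6 mm above the tray's underside (tray frame, bin unshifted): the caddy's underside rests on the floor when fully home, rims then level. Brittle: contact forces between caddy and bin, added up, must stay below 38 N; at home the catches' squeeze is about 11 N of that, so never push down with over 25 N.
- catch (a point): Tip of the sprung steel nose in the middle of bin_empty's +x end wall, 40 mm above the tray's underside, bin unshifted; another in the -x end. They rub on the caddy's ridges over the last 10 mm of travel. About 7 to 15 N of downward push takes the caddy past; friction holds a half-pressed caddy up. Hardest 5 to 9 mm above home, easier after that, then the hard floor.
- jar: Closed jar with twist cap, 42 mm diameter, 42 high, standing in bin_used; origin under its centre. Leave alone.
- comb: Steel grooming comb 150 x 30 x 5 mm lying between the bins. Leave alone.
- dish: Blue ceramic dish, 110 mm across, 35 high. Leave alone.
- drip_bottle: Empty clear drip bottle, 60 mm across, 170 high, standing. Leave alone.
- chew_stick: Bamboo chew stick, 14 mm thick, 130 long, lying. Leave alone.
- brush: Grooming brush, 170 mm long, lying on the left. Leave alone.
- tin: Aluminium tin, 64 mm across, 50 high, on the right. Leave alone.
There are look-alikes about, which are no part of the job. What is shaped like the bin_used but yellow is not meant.

How it is judged:
On the way, in this order (a step that is already met when the one before it is completed fails the run):
1. the caddy is lifted clear of the bin it was stacked on (z of caddy in the frame of bin_used above 0.085 m and contact force between caddy and bin_used below 0.1 N), for 0.1 s.
2. the caddy, turned half round, has its lugs in the slots of the empty bin (z of caddy in the frame of bin_empty below 0.05 m and horizontal distance between caddy and bin_empty below 0.01 m), for 0.1 s.
At the end, for the whole second after the job is handed in: The caddy is nested fully home in the empty bin: underside within 2.5 mm of resting on the bin's floor, within 10 mm of the tray's middle (the bin's own play included), level within 0.03 rad, lined up within 0.06 rad, at rest and released (z of caddy in the frame of bin_empty below 0.0085 m and horizontal distance between caddy and bin_empty below 0.01 m and angle between caddy's own z axis and vertical below 0.03 rad and angle between the x axis of caddy and the x axis of bin_empty, either way round below 0.06 rad and linear speed of caddy below 0.01 m/s); the robot touches nothing.
It fails at once if the caddy is forced: contact forces adding up to over 38 N between the caddy and either bin (contact force between caddy and bin_empty above 38 N or contact force between caddy and bin_used above 38 N).
It fails at once if another thing is moved by more than 25 mm (distance of any of jar, comb, dish, drip_bottle, chew_stick, brush, tin from where it was at the start of the episode above 0.025 m).
It also fails if it takes over 72 s, if anything falls off the work surface, if the arm or the gripper's body presses on something with over 40 N, if the wrist force passes 120 N, or if a joint passes its speed limit or range.

## Robot

A 6-joint arm with a two-finger parallel gripper is mounted at the origin on the work surface. World frame = base frame: x ahead of the robot, y to its left, z up, the work surface at z = 0. Lengths are in m, angles in rad, forces in N, time in s.
With the tool pointing down it reaches from about 0.425 to 0.95 m from the base axis. Payload 3.5 kg.
Tool frame: the origin (TCP) lies between the finger pads; the fingertips stand 14 mm ahead of it and the grasp point (between the pads) lies 5 mm behind it; z points along the fingers, y is the line along which they close (so a half turn about z gives the same grasp; the last joint's range is limited). The gripper opens to 85 mm and grips with 20 to 120 N. Pads are 22 mm wide; open, the fingers measure 114 mm over their backs; the gripper's body (76 mm by 85 mm) begins 54 mm behind the grasp point. The pads swing forward as they close: fully open they stand 13 mm farther back than shut.
Start: joints at [0.984, 0.286, 1.577, -0, 1.279, -0.15], TCP at [0.286, 0.612, 0.245] pointing down, gripper open.
Joint ranges: [-2.77, 2.77], [-0.9, 2.22], [0.21, 2.48], [-1.53, 4.67], [0.24, 2.81], [-2.84, 2.84]. Speed limits (rad/s): [2.79, 2.79, 3.14, 3.14, 3.14, 3.14].

## Interface

Orientations are given as a unit quaternion [x, y, z, w].
In Python, from plant import * gives the robot as it stands.
- The arm moves only by the tool step_arm, never from a script. Its argument "commands" is a list of rows, each an object of numbers: "gripper": the gripper's target within -1 to 1 (shut at 1, half-way at 0, fully open at -1); "x", "y", "z": the shift along the tool's x, y, z in mm; "spin": the turn about the tool's z in degrees. A call has exactly 10 rows; each row shifts and turns the commanded pose from where the row before left it, along the tool's axes as they then stand; what a row does not reach is not made up. A row lasts 1/10 s, in which the tool goes at most 50 mm and 8.59 degrees, less where a joint would pass 70% of its speed; a pose out of reach is approached as far as the arm can. A call with a gripper value outside its range is refused whole. The fingers move at their own pace and stop on an object; "force" is the grip in N (left out, the last holds). Time passes only in rows, so rows that do not move let the fingers close, or fill a call up. It gives the time, the measured TCP pose, the force, the opening and the grip force at its end, in the units of the state.
- get_state(): the state, without advancing time (a new reading comes with each control period).
- read_camera(name): name is "side" or "top" or "wrist"; returns a dict with "color" (400x640x3 uint8, red, green, blue), "z_map" (400x640 float32, m along the optical axis (not along the pixel's ray), 0 where there is no reading), "fx", "fy", "cx", "cy" (pixels), "eye" and "attitude" of the camera in the world; the wrist camera has in their place "mount" (4x4, takes a point from camera to tool coordinates, whose origin is the TCP and whose axes are the flange's). Camera axes: x right, y up, looking along -z (the intrinsics and any distortion apply to the point x, -y, -z); pixel columns grow to the right and rows downward; lengths in m; the calibration is good to about 2 mm. A picture is of the moment at which its call begins: read the wrist's pose just before it.
- sign_off(): hands the job in; it is judged then, once.
The state is a dict: "time": time; "qpos": joint angles; "dq": joint speeds; "joint_efforts": joint torques, N m; "eef_pos": TCP position; "tcp_rot": TCP orientation; "contact_force": force on the tool from outside, world axes, zero at the start; "wrist_torque": the same for the moment, N m; "opening": opening from 0.0 (shut) to 1.0 (fully open); "finger_force": force on a finger pad.
Only numpy, scipy, OpenCV 4.12 (cv2) and the standard library are available. Lean on these libraries where they do the work, as an engineer would, in place of code of your own. Each camera call takes 0.05 s, during which the arm holds its last target. There are 200 camera calls.

## Working session

There is one attempt and no reset: what is moved stays moved. The work goes in short steps, Python scripts to look and compute and a tool call to move; the robot and the scene stay as the last step left them, time stands still between calls to the robot, and variables do not carry over. Pictures are saved under pics/ and viewed, at most 10 in all, crops included, and the job is handed in when it is done.

Besides the shell and the picture viewer there is one more tool, called after "Call:" as name([rows], argument=value, ...), one row to a line, values as JSON. step_arm: Moves the arm, as the interface text tells. Its arguments: {"type":"object","properties":{"commands":{"type":"array"},"force":{"type":"number"}},"required":["commands"]}

```bash
mkdir -p pics; ls
python3 - <<'E'
from plant import *
import cv2,numpy as np
s=get_state();print({k:np.round(v,3).tolist() for k,v in s.items()})
for n in("top","side"):
    c=read_camera(n);cv2.imwrite(f"pics/{n}0.png",c["color"][:,:,::-1]);np.savez(f"{n}0.npz",**c)
    print(n,c["fx"],c["fy"],c["cx"],c["cy"],c["eye"],c["attitude"],[k for k in c])
E
```

```text
pics
{'time': 0.0, 'qpos': [0.984, 0.287, 1.578, -0.0, 1.279, -0.15], 'dq': [0.0, 0.0, -0.0, 0.0, 0.001, 0.003], 'joint_efforts': [-0.0, -40.598, -29.263, -0.0, 0.006, 0.0], 'eef_pos': [0.285, 0.611, 0.244], 'tcp_rot': [0.217, 0.976, -0.001, -0.0], 'contact_force': [-0.515, -0.075, -0.84], 'wrist_torque': [0.007, -0.055, -0.049], 'finger_force': 0.0, 'opening': 0.999}
top 363.93569417471474 363.93569417471474 322.0996080890017 198.26858765881525 [0.36085095 0.0900525  1.24333612] [-0.04628399  0.060071    0.71164769 -0.69843169] ['color', 'z_map', 'fx', 'fy', 'cx', 'cy', 'eye', 'attitude']
side 441.8666947234361 441.8666947234361 315.9767101334557 198.08996199734696 [ 0.35528244 -0.79236009  1.09924551] [ 0.35521752 -0.03393979 -0.09406876  0.929419  ] ['color', 'z_map', 'fx', 'fy', 'cx', 'cy', 'eye', 'attitude']
```

View pics/top0.png

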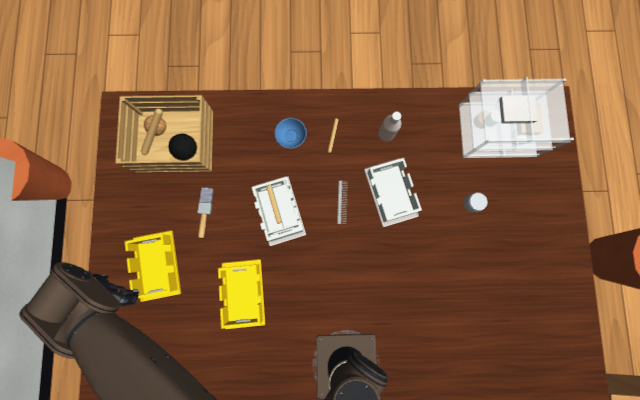

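View pics/side0.png

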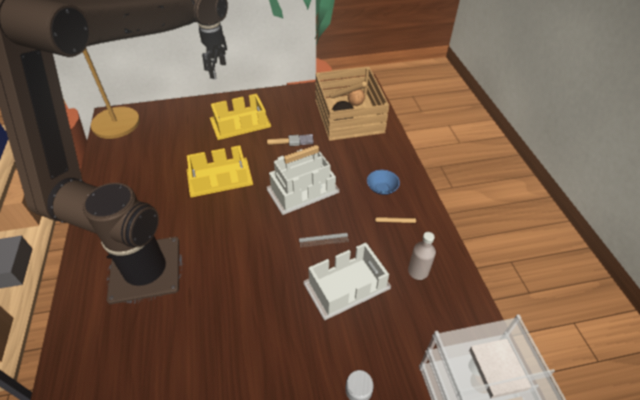

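The top view shows the caddy stack at about (277,208) with its bamboo bar at (274,204). The empty white bin is at (393,192), the comb lies between them, and the two yellow bins are decoys. Next I'll measure with the depth maps.

```bash
cat > h.py <<'E'
import numpy as np,cv2
from scipy.spatial.transform import Rotation as R
def cloud(c,Rw=None,t=None):
    z=c["z_map"].astype(float);v,u=np.mgrid[:z.shape[0],:z.shape[1]]
    P=np.stack([(u-c["cx"])/c["fx"]*z,-(v-c["cy"])/c["fy"]*z,-z],-1)
    if Rw is None: Rw=R.from_quat(c["attitude"]).as_matrix();t=c["eye"]
    P=P@np.asarray(Rw).T+t; P[z<=0]=np.nan
    return P
def rect(p):
    (c,s,a)=cv2.minAreaRect((p[:,:2]*1000).astype(np.float32));
    if s[0]<s[1]: s=s[::-1];a+=90
    return np.round(c,1),np.round(s,1),round((a+90)%180-90,1)
def rectify(c,P,ctr,ang,hw=130,hh=100,sc=3):
    pass
E
python3 - <<'E'
from h import *
for n in("top","side"):
    c=dict(np.load(n+"0.npz"));P=cloud(c);col=c["color"].astype(int)
    print(n,"table z",np.nanmedian(P[300:380,400:560,2]) if n=="top" else np.nanmedian(P[300:380,120:250,2]))
    sat=col.max(-1)-col.min(-1)
    white=(sat<40)&(col.min(-1)>110)
    for nm,x0,y0,zs in(("empty",None,None,[(.006,.02),(.068,.09)]),("used",None,None,[(.006,.02),(.07,.09),(.12,.145)])):
        ctr=cloud(dict(np.load("top0.npz")))[192,393] if nm=="empty" else cloud(dict(np.load("top0.npz")))[208,277]
        near=np.hypot(P[...,0]-ctr[0],P[...,1]-ctr[1])<.14
        for lo,hi in zs:
            m=near&(sat<60)&(P[...,2]>lo)&(P[...,2]<hi)
            if m.sum()>20: print(nm,lo,m.sum(),rect(P[m]),np.round(np.median(P[m],0),4))
    m=(col[...,0]-col[...,2]>50)&(P[...,2]>.14)&near
    if m.sum()>5: print("bar",m.sum(),rect(P[m]),np.round(P[m].mean(0),4),np.nanpercentile(P[m][:,2],[5,50,95]))
E
python3 - <<'E'
import cv2
a=cv2.imread('pics/top0.png')
b=cv2.resize(a[140:260,235:435],None,fx=4,fy=4,interpolation=cv2.INTER_CUBIC);cv2.imwrite('pics/topc.png',b)
E
```

```text
top table z -0.0003362335910099823
empty 0.006 897 (array([ 566.3, -180.8]), array([210.5, 145.1]), 15.7) [ 0.5661 -0.177   0.0083]
empty 0.068 388 (array([ 565.1, -174.5]), array([182.3, 118.9]), 15.8) [ 0.5618 -0.1745  0.0776]
used 0.006 151 (array([505. , 209.6]), array([207.2, 182. ]), 18.5) [0.4446 0.1647 0.0119]
used 0.07 288 (array([508.4, 211.1]), array([182.7, 118.2]), 16.2) [0.474  0.2082 0.078 ]
used 0.12 341 (array([508.2, 211.3]), array([150.4, 118.1]), 16.0) [0.5031 0.2148 0.1291]
bar 179 (array([507.9, 210.7]), array([114.2,  14. ]), 15.7) [0.5077 0.2106 0.1794] [0.17606164 0.1794712  0.18240909]
side table z 0.0007052146060457787
empty 0.006 1333 (array([ 564.9, -173.9]), array([245.1, 243. ]), -40.8) [ 0.565  -0.1685  0.0087]
empty 0.068 669 (array([ 563.9, -172.6]), array([184.2, 122.7]), 15.7) [ 0.5576 -0.178   0.0776]
used 0.006 377 (array([480.5, 187.8]), array([261.6, 164.6]), -27.5) [0.4985 0.1684 0.0126]
used 0.07 496 (array([508.3, 210. ]), array([186.7, 120. ]), 15.3) [0.4955 0.176  0.0795]
used 0.12 459 (array([507.9, 210. ]), array([152.5, 123.7]), 15.0) [0.5001 0.1947 0.1281]
bar 255 (array([507.8, 210.2]), array([113.2,  21.2]), 14.9) [0.5079 0.208  0.1742] [0.1622258  0.17606013 0.18267915]
```

View pics/topc.png

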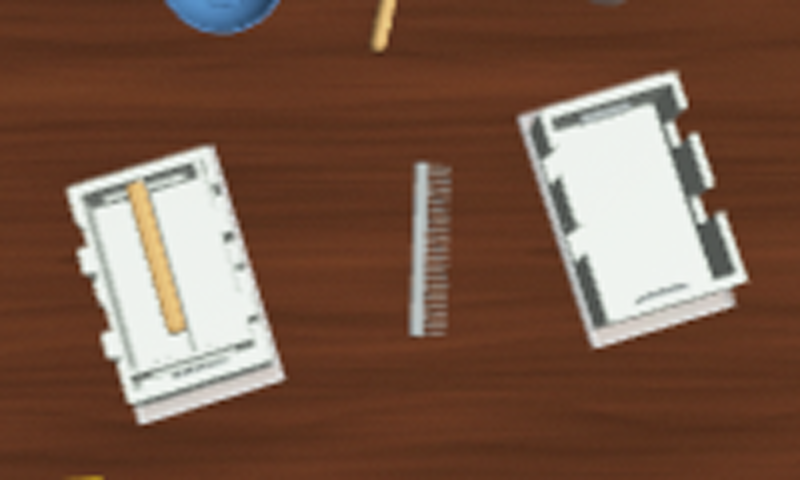

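The empty bin's slots sit towards its upper end, so its +x points at yaw +15.7°. The caddy's lugs sit towards its lower end, so its yaw is about 195.8°. The measured sizes match the given ones: 182x118 mm rims, 150 mm caddy, bar top at 0.180 m. The bar centre is at (0.508, 0.2107).

```bash
cat >> h.py <<'E'
def need(s,xyz,yaw):
    M=R.from_quat(s["tcp_rot"]).as_matrix();d=(np.array(xyz)-s["eef_pos"])*1000
    y=np.degrees(np.arctan2(M[1,0],M[0,0]));sp=-((yaw-y+180)%360-180)
    print("t",round(s["time"],2),"yaw",round(y,2),"tilt",np.round(M[:,2],4),"pos",np.round(s["eef_pos"],4))
    print("tool shift before spin",np.round(M.T@d,1),"spin",round(sp,2),"F",np.round(s["contact_force"],2),"open",round(float(s["opening"]),3),"ff",s["finger_force"])
E
python3 - <<'E'
from plant import *; from h import *
need(get_state(),[.508,.2107,.245],195.8)
E
```

```text
t 0.1 yaw 154.97 tilt [-0.0012 -0.0018 -1.    ] pos [0.2852 0.6112 0.244 ]
tool shift before spin [-371.3 -268.6   -0.5] spin -40.83 F [-0.28  0.79 -0.2 ] open 1.001 ff 0.0
```

Call:
step_arm([
  {"x": -37, "y": -27, "gripper": -1},
  {"x": -37, "y": -27},
  {"x": -37, "y": -27},
  {"x": -37, "y": -27},
  {"x": -37, "y": -27},
  {"x": -37, "y": -27},
  {"x": -37, "y": -27},
  {"x": -37, "y": -27},
  {"x": -37, "y": -27},
  {"x": -37, "y": -27},
])

```text
invalid input
```

Call:
step_arm([
  {"spin": -8},
  {"spin": -8},
  {"spin": -8},
  {"spin": -8},
  {"spin": -8},
  {"spin": -1},
  {},
  {},
  {},
  {},
])

```text
invalid input
```

Run:
```python
from plant import *; from h import *
s=get_state();need(s,[.508,.2107,.245],195.8)
c=read_camera("wrist");print(c["mount"])
T=np.eye(4);T[:3,:3]=R.from_quat(s["tcp_rot"]).as_matrix();T[:3,3]=s["eef_pos"];W=T@c["mount"]
P=cloud(c,W[:3,:3],W[:3,3]);col=c["color"].astype(int);cv2.imwrite("pics/w1.png",c["color"][:,:,::-1])
b=(col[...,0]-col[...,2]>50)&(P[...,2]>.17)&(P[...,2]<.19)
print("bar",b.sum(),rect(P[b]),np.nanmedian(P[b][:,2]))
```

```text
t 0.1 yaw 154.97 tilt [-0.0012 -0.0018 -1.    ] pos [0.2852 0.6112 0.244 ]
tool shift before spin [-371.3 -268.6   -0.5] spin -40.83 F [-0.28  0.79 -0.2 ] open 1.001 ff 0.0
[[ 9.69316409e-04  9.57090501e-01  2.89787565e-01  7.34482659e-02]
 [ 9.99999511e-01 -8.71219839e-04 -4.67513860e-04  9.52159258e-05]
 [-1.94984399e-04  2.89787877e-01 -9.57090878e-01 -1.27945470e-01]
 [ 0.00000000e+00  0.00000000e+00  0.00000000e+00  1.00000000e+00]]
bar 0 (array([0., 0.]), array([0., 0.]), 0.0) nan
  return np.nanmean(a, axis, out=out, keepdims=keepdims)
```

View pics/w1.png

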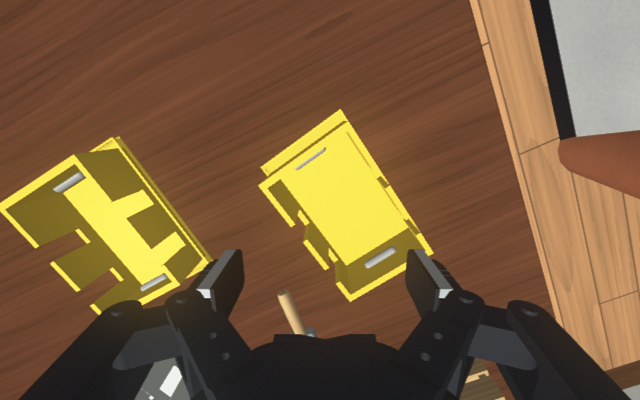

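The moves were refused, and the wrist picture shows only the yellow decoys, around (340,210) and (110,230). Every row probably needs all the fields.

Call:
step_arm([
  {"gripper": -1, "x": -37, "y": -27, "z": 0, "spin": 0},
  {"gripper": -1, "x": -37, "y": -27, "z": 0, "spin": 0},
  {"gripper": -1, "x": -37, "y": -27, "z": 0, "spin": 0},
  {"gripper": -1, "x": -37, "y": -27, "z": 0, "spin": 0},
  {"gripper": -1, "x": -37, "y": -27, "z": 0, "spin": 0},
  {"gripper": -1, "x": -37, "y": -27, "z": 0, "spin": 0},
  {"gripper": -1, "x": -37, "y": -27, "z": 0, "spin": 0},
  {"gripper": -1, "x": -37, "y": -27, "z": 0, "spin": 0},
  {"gripper": -1, "x": -37, "y": -27, "z": 0, "spin": 0},
  {"gripper": -1, "x": -37, "y": -27, "z": 0, "spin": 0},
])

```text
time: 1.15
eef_pos: [0.5069, 0.2087, 0.2451]
tcp_rot: [0.217, 0.976, -0.0, -0.0]
contact_force: [0.3, 0.7, 0.0]
opening: 0.999
finger_force: 0.0
```

Call:
step_arm([
  {"gripper": -1, "x": 0, "y": 0, "z": 0, "spin": -8},
  {"gripper": -1, "x": 0, "y": 0, "z": 0, "spin": -8},
  {"gripper": -1, "x": 0, "y": 0, "z": 0, "spin": -8},
  {"gripper": -1, "x": 0, "y": 0, "z": 0, "spin": -8},
  {"gripper": -1, "x": 0, "y": 0, "z": 0, "spin": -8},
  {"gripper": -1, "x": 0, "y": 0, "z": 0, "spin": -1},
  {"gripper": -1, "x": 0, "y": 0, "z": 0, "spin": 0},
  {"gripper": -1, "x": 0, "y": 0, "z": 0, "spin": 0},
  {"gripper": -1, "x": 0, "y": 0, "z": 0, "spin": 0},
  {"gripper": -1, "x": 0, "y": 0, "z": 0, "spin": 0},
])

```text
time: 2.15
eef_pos: [0.5065, 0.2105, 0.2453]
tcp_rot: [-0.139, 0.99, -0.0, -0.0]
contact_force: [-0.5, 0.0, 0.1]
opening: 1.002
finger_force: 0.0
```

```bash
cat >> h.py <<'E'
def wrist(get_state,read_camera):
    s=get_state();c=read_camera("wrist")
    T=np.eye(4);T[:3,:3]=R.from_quat(s["tcp_rot"]).as_matrix();T[:3,3]=s["eef_pos"];W=T@c["mount"]
    return s,c,cloud(c,W[:3,:3],W[:3,3])
E
python3 - <<'E'
from plant import *; from h import *
s,c,P=wrist(get_state,read_camera);need(s,[.508,.2107,.165],195.8)
col=c["color"].astype(int);cv2.imwrite("pics/w2.png",c["color"][:,:,::-1])
b=(col[...,0]-col[...,2]>50)&(P[...,2]>.17)&(P[...,2]<.19)
print("bar",b.sum(),rect(P[b]),np.nanmedian(P[b][:,2]))
E
```

```text
t 2.15 yaw -164.07 tilt [-0. -0. -1.] pos [0.5065 0.2105 0.2453]
tool shift before spin [-1.5 -0.2 80.3] spin 0.13 F [-0.49  0.05  0.06] open 1.002 ff 0.0
bar 2469 (array([507.2, 213.8]), array([115.6,  13. ]), 15.9) 0.1791453111804321
```

View pics/w2.png

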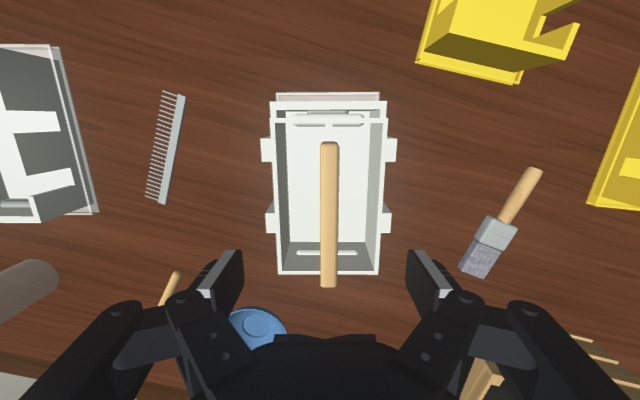

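The wrist view shows the bar at (329,215), between the fingers and parallel to them, with the lugs towards tool +x (image top). The pads' own midpoint is at about col 325, so the bar is only about 1.5 mm off in tool y. I'll descend and grasp.

Call:
step_arm([
  {"gripper": -1, "x": -1, "y": 1.5, "z": 10, "spin": 0},
  {"gripper": -1, "x": 0, "y": 0, "z": 12, "spin": 0},
  {"gripper": -1, "x": 0, "y": 0, "z": 12, "spin": 0},
  {"gripper": -1, "x": 0, "y": 0, "z": 12, "spin": 0},
  {"gripper": -1, "x": 0, "y": 0, "z": 12, "spin": 0},
  {"gripper": -1, "x": 0, "y": 0, "z": 12, "spin": 0},
  {"gripper": -1, "x": 0, "y": 0, "z": 8, "spin": 0},
  {"gripper": -1, "x": 0, "y": 0, "z": 4, "spin": 0},
  {"gripper": -1, "x": 0, "y": 0, "z": 0, "spin": 0},
  {"gripper": -1, "x": 0, "y": 0, "z": 0, "spin": 0},
])

```text
time: 3.2
eef_pos: [0.5075, 0.2123, 0.1638]
tcp_rot: [-0.139, 0.99, 0.0, 0.0]
contact_force: [-0.3, -0.4, -0.2]
opening: 1.0
finger_force: 0.0
```

Call:
step_arm([
  {"gripper": 0, "x": 0, "y": 0, "z": 0, "spin": 0},
  {"gripper": 0.5, "x": 0, "y": 0, "z": 0, "spin": 0},
  {"gripper": 1, "x": 0, "y": 0, "z": 0, "spin": 0},
  {"gripper": 1, "x": 0, "y": 0, "z": 0, "spin": 0},
  {"gripper": 1, "x": 0, "y": 0, "z": 0, "spin": 0},
  {"gripper": 1, "x": 0, "y": 0, "z": 0, "spin": 0},
  {"gripper": 1, "x": 0, "y": 0, "z": 0, "spin": 0},
  {"gripper": 1, "x": 0, "y": 0, "z": 0, "spin": 0},
  {"gripper": 1, "x": 0, "y": 0, "z": 0, "spin": 0},
  {"gripper": 1, "x": 0, "y": 0, "z": 0, "spin": 0},
], force=40)

```text
time: 4.2
eef_pos: [0.5072, 0.2124, 0.1635]
tcp_rot: [-0.139, 0.99, 0.0, 0.0]
contact_force: [-1.8, 3.1, 1.3]
opening: 0.158
finger_force: 45.7
```

Call:
step_arm([
  {"gripper": 1, "x": 0, "y": 0, "z": 0, "spin": 0},
  {"gripper": 1, "x": 0, "y": 0, "z": -2, "spin": 0},
  {"gripper": 1, "x": 0, "y": 0, "z": -4, "spin": 0},
  {"gripper": 1, "x": 0, "y": 0, "z": -8, "spin": 0},
  {"gripper": 1, "x": 0, "y": 0, "z": -12, "spin": 0},
  {"gripper": 1, "x": 0, "y": 0, "z": -14, "spin": 0},
  {"gripper": 1, "x": 0, "y": 0, "z": -14, "spin": 0},
  {"gripper": 1, "x": 0, "y": 0, "z": -12, "spin": 0},
  {"gripper": 1, "x": 0, "y": 0, "z": -8, "spin": 0},
  {"gripper": 1, "x": 0, "y": 0, "z": 0, "spin": 0},
], force=100)

```text
time: 5.2
eef_pos: [0.508, 0.2124, 0.2396]
tcp_rot: [-0.139, 0.99, 0.0, 0.002]
contact_force: [0.0, -0.1, -5.4]
opening: 0.146
finger_force: 97.6
```

Run:
```python
from plant import *; from h import *
s=get_state();need(s,[.5655,-.174,.245],195.7)
```

```text
t 5.2 yaw -164.03 tilt [ 3.8e-03  8.0e-04 -1.0e+00] pos [0.508  0.2124 0.2396]
tool shift before spin [  51.1 -387.3   -5.5] spin 0.27 F [ 0.04 -0.12 -5.39] open 0.146 ff 97.59025454521179
```

Call:
step_arm([
  {"gripper": 1, "x": 2, "y": -15, "z": -1, "spin": 0},
  {"gripper": 1, "x": 4, "y": -30, "z": -1, "spin": 0},
  {"gripper": 1, "x": 6, "y": -45, "z": -1, "spin": 0},
  {"gripper": 1, "x": 6, "y": -45, "z": -1, "spin": 0},
  {"gripper": 1, "x": 6, "y": -45, "z": -1, "spin": 0},
  {"gripper": 1, "x": 6, "y": -45, "z": 0, "spin": 0},
  {"gripper": 1, "x": 6, "y": -45, "z": 0, "spin": 0},
  {"gripper": 1, "x": 6, "y": -45, "z": 0, "spin": 0},
  {"gripper": 1, "x": 6, "y": -45, "z": 0, "spin": 0},
  {"gripper": 1, "x": 3, "y": -27, "z": 0, "spin": 0},
])

```text
time: 6.2
eef_pos: [0.5637, -0.1781, 0.2412]
tcp_rot: [-0.138, 0.99, -0.0, -0.001]
contact_force: [0.8, 0.3, -4.8]
opening: 0.144
finger_force: 98.1
```

Call:
step_arm([
  {"gripper": 1, "x": 0, "y": 0, "z": 0, "spin": 5},
  {"gripper": 1, "x": 0, "y": 0, "z": 0, "spin": 8},
  {"gripper": 1, "x": 0, "y": 0, "z": 0, "spin": 8},
  {"gripper": 1, "x": 0, "y": 0, "z": 0, "spin": 8},
  {"gripper": 1, "x": 0, "y": 0, "z": 0, "spin": 8},
  {"gripper": 1, "x": 0, "y": 0, "z": 0, "spin": 8},
  {"gripper": 1, "x": 0, "y": 0, "z": 0, "spin": 8},
  {"gripper": 1, "x": 0, "y": 0, "z": 0, "spin": 8},
  {"gripper": 1, "x": 0, "y": 0, "z": 0, "spin": 8},
  {"gripper": 1, "x": 0, "y": 0, "z": 0, "spin": 8},
])

```text
time: 7.2
eef_pos: [0.5636, -0.1745, 0.241]
tcp_rot: [0.51, 0.86, -0.0, -0.001]
contact_force: [0.8, -0.1, -5.1]
opening: 0.151
finger_force: 98.2
```

Call:
step_arm([
  {"gripper": 1, "x": 0, "y": 0, "z": 0, "spin": 8},
  {"gripper": 1, "x": 0, "y": 0, "z": 0, "spin": 8},
  {"gripper": 1, "x": 0, "y": 0, "z": 0, "spin": 8},
  {"gripper": 1, "x": 0, "y": 0, "z": 0, "spin": 8},
  {"gripper": 1, "x": 0, "y": 0, "z": 0, "spin": 8},
  {"gripper": 1, "x": 0, "y": 0, "z": 0, "spin": 8},
  {"gripper": 1, "x": 0, "y": 0, "z": 0, "spin": 8},
  {"gripper": 1, "x": 0, "y": 0, "z": 0, "spin": 8},
  {"gripper": 1, "x": 0, "y": 0, "z": 0, "spin": 8},
  {"gripper": 1, "x": 0, "y": 0, "z": 0, "spin": 8},
])

```text
time: 8.2
eef_pos: [0.5636, -0.1745, 0.2409]
tcp_rot: [0.944, 0.331, -0.001, -0.001]
contact_force: [0.0, -0.1, -5.0]
opening: 0.145
finger_force: 98.2
```

Call:
step_arm([
  {"gripper": 1, "x": 0, "y": 0, "z": 0, "spin": 8},
  {"gripper": 1, "x": 0, "y": 0, "z": 0, "spin": 8},
  {"gripper": 1, "x": 0, "y": 0, "z": 0, "spin": 7},
  {"gripper": 1, "x": 0, "y": 0, "z": 0, "spin": 0},
  {"gripper": 1, "x": 0, "y": 0, "z": 0, "spin": 0},
  {"gripper": 1, "x": 0, "y": 0, "z": 0, "spin": 0},
  {"gripper": 1, "x": 0, "y": 0, "z": 0, "spin": 0},
  {"gripper": 1, "x": 0, "y": 0, "z": 0, "spin": 0},
  {"gripper": 1, "x": 0, "y": 0, "z": 0, "spin": 0},
  {"gripper": 1, "x": 0, "y": 0, "z": 0, "spin": 0},
])

```text
time: 9.2
eef_pos: [0.5646, -0.1739, 0.2424]
tcp_rot: [0.99, 0.139, 0.0, 0.0]
contact_force: [-0.6, 0.3, -4.5]
opening: 0.147
finger_force: 98.2
```

Run:
```python
from plant import *; from h import *
s,c,P=wrist(get_state,read_camera);need(s,[.5655,-.174,.245],15.7)
print(np.round(s["qpos"],3))
col=c["color"].astype(int);cv2.imwrite("pics/w3.png",c["color"][:,:,::-1])
np.savez("w3.npz",P=P,col=col)
t=read_camera("top");cv2.imwrite("pics/t3.png",t["color"][:,:,::-1]);np.savez("t3.npz",**t);
c=read_camera("side");np.savez("s3.npz",**c)
```

```text
t 9.2 yaw 15.99 tilt [ 1.e-04 -1.e-04 -1.e+00] pos [ 0.5646 -0.1739  0.2424]
tool shift before spin [ 0.8  0.3 -2.6] spin 0.29 F [-0.57  0.3  -4.52] open 0.147 ff 98.23225378990173
[-0.47   0.105  1.792 -0.     1.244  0.821]
```

View pics/w3.png

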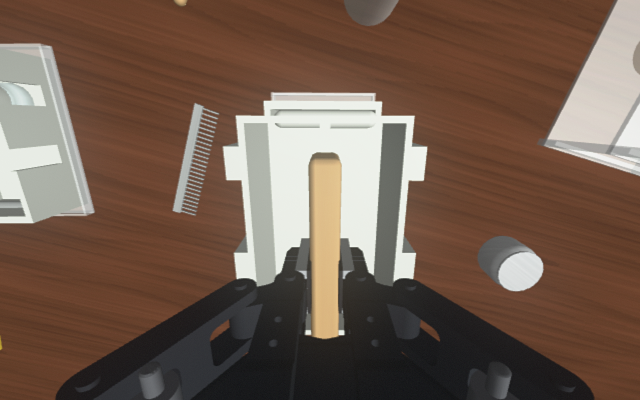

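The wrist view shows the caddy held level, centred at col 324, with its lug end up (tool +x). The bin's end is centred at col 322 below it. Now I'll compare caddy and bin in the same cameras.

Run:
```python
from h import *
for n in "ts":
    c=dict(np.load(n+"3.npz"));P=cloud(c);col=c["color"].astype(int);sat=col.max(-1)-col.min(-1)
    near=np.hypot(P[...,0]-.565,P[...,1]+.174)<.14
    white=(sat<45)&(col.min(-1)>120)&near
    for lo,hi in((.2,.222),(.07,.086)):
        m=white&(P[...,2]>lo)&(P[...,2]<hi)
        print(n,lo,m.sum(),rect(P[m]),np.median(P[m][:,2]))
    b=(col[...,0]-col[...,2]>50)&(P[...,2]>.23)&near
    print("bar",b.sum(),rect(P[b]) if b.sum()>5 else 0)
w=np.load("w3.npz");P=w["P"];col=w["col"];sat=col.max(-1)-col.min(-1);white=(sat<45)&(col.min(-1)>90)
for lo,hi in((.202,.222),(.07,.086)):
    m=white&(P[...,2]>lo)&(P[...,2]<hi)&(np.hypot(P[...,0]-.565,P[...,1]+.174)<.14);print("w",m.sum(),rect(P[m]))
# bin slots: rim gaps along long walls, first top picture
c=dict(np.load("top0.npz"));P=cloud(c);col=c["color"].astype(int);sat=col.max(-1)-col.min(-1)
for ctr,a in(((.5651,-.1745),15.75),):
  d=(P[...,:2]-ctr)@np.array([[np.cos(np.radians(a)),-np.sin(np.radians(a))],[np.sin(np.radians(a)),np.cos(np.radians(a))]])
  m=(abs(P[...,2]-.078)<.006)&(abs(d[...,0])<.1)
  for sgn in(1,-1):
    q=m&(abs(d[...,1]*sgn-.056)<.006); print(sgn,np.round(np.sort(d[q][:,0])*1000,0).astype(int).tolist())
  q=m&(abs(d[...,1])<.05);x=np.sort(d[q][:,0])*1000;print(x.min(),x.max())
```

```text
t 0.2 184 (array([ 585. , -130.5]), array([140.2,  62.4]), -15.2) 0.2080913146871376
t 0.07 104 (array([ 555.8, -118.3]), array([170.3,  27.8]), 7.7) 0.07789997161277085
bar 24 (array([ 529.9, -193.8]), array([185.8,  62.9]), 4.4)
s 0.2 691 (array([ 565.6, -174.9]), array([152.2, 120.9]), 15.8) 0.20804958028620957
s 0.07 380 (array([ 564.5, -174.2]), array([184.3, 120.7]), 15.5) 0.0779183873142335
bar 213 (array([ 564.8, -174.7]), array([114.4,  19.3]), 17.7)
w 6422 (array([ 564.8, -174.4]), array([150.1, 118.7]), 16.0)
w 1128 (array([ 644.6, -149.3]), array([118.1,  13.4]), -74.0)
1 [-90, -90, -88, -87, -86, -85, -84, -83, -82, -81, -80, -79, -76, -74, -73, -71, -70, -69, -67, -66, -64, -63, -61, -60, -59, -57, -56, -54, -53, -51, -50, -49, -47, -45, -43, -43, -41, -40, -39, -38, -36, -35, -33, -32, -9, -7, -5, -5, -2, -1, 1, 2, 3, 5, 6, 8, 9, 11, 12, 13, 15, 16, 18, 20, 22, 23, 24, 26, 26, 29, 30, 31, 32, 33, 34, 36, 60, 61, 63, 64, 66, 67, 68, 71, 71, 74, 75, 76, 78, 79, 81, 82, 83, 84, 85, 87, 87, 88, 89, 91]
-1 [-91, -89, -87, -86, -85, -84, -83, -80, -79, -77, -76, -73, -72, -70, -69, -67, -66, -63, -62, -60, -59, -57, -56, -55, -53, -52, -50, -48, -47, -46, -45, -43, -42, -40, -38, -36, -35, -34, -32, -8, -5, -5, -3, -1, 0, 3, 5, 6, 8, 9, 10, 12, 12, 14, 15, 16, 17, 17, 20, 21, 23, 24, 25, 26, 27, 28, 30, 31, 33, 34, 36, 59, 60, 62, 63, 65, 66, 68, 69, 70, 72, 74, 75, 76, 76, 80, 81, 84, 84, 85, 86, 87, 88, 91]
-91.10940122158809 91.20444827645214
```

The slots at +48 and −20 mm confirm the orientation. Side and wrist views both put the caddy about 0.8 mm too far in x and 1.2 mm off in y. I'll correct that and descend to just above the rim contact height.

Call:
step_arm([
  {"gripper": 1, "x": -0.8, "y": -1.2, "z": 4, "spin": 0.2},
  {"gripper": 1, "x": 0, "y": 0, "z": 8, "spin": 0},
  {"gripper": 1, "x": 0, "y": 0, "z": 12, "spin": 0},
  {"gripper": 1, "x": 0, "y": 0, "z": 12, "spin": 0},
  {"gripper": 1, "x": 0, "y": 0, "z": 12, "spin": 0},
  {"gripper": 1, "x": 0, "y": 0, "z": 8, "spin": 0},
  {"gripper": 1, "x": 0, "y": 0, "z": 6, "spin": 0},
  {"gripper": 1, "x": 0, "y": 0, "z": 4, "spin": 0},
  {"gripper": 1, "x": 0, "y": 0, "z": 3, "spin": 0},
  {"gripper": 1, "x": 0, "y": 0, "z": 0, "spin": 0},
])

```text
time: 10.35
eef_pos: [0.5634, -0.173, 0.1732]
tcp_rot: [0.991, 0.137, -0.0, -0.0]
contact_force: [-0.7, 0.1, -4.2]
opening: 0.143
finger_force: 98.2
```

Call:
step_arm([
  {"gripper": 1, "x": 0, "y": 0, "z": 2, "spin": 0},
  {"gripper": 1, "x": 0, "y": 0, "z": 1, "spin": 0},
  {"gripper": 1, "x": 0, "y": 0, "z": 1, "spin": 0},
  {"gripper": 1, "x": 0, "y": 0, "z": 1, "spin": 0},
  {"gripper": 1, "x": 0, "y": 0, "z": 1, "spin": 0},
  {"gripper": 1, "x": 0, "y": 0, "z": 1, "spin": 0},
  {"gripper": 1, "x": 0, "y": 0, "z": 0.5, "spin": 0},
  {"gripper": 1, "x": 0, "y": 0, "z": 0, "spin": 0},
  {"gripper": 1, "x": 0, "y": 0, "z": 0, "spin": 0},
  {"gripper": 1, "x": 0, "y": 0, "z": 0, "spin": 0},
])

```text
time: 11.35
eef_pos: [0.5635, -0.173, 0.1659]
tcp_rot: [0.991, 0.137, 0.0, 0.0]
contact_force: [-0.2, 0.9, -5.0]
opening: 0.149
finger_force: 98.2
```

Call:
step_arm([
  {"gripper": 1, "x": 0, "y": 0, "z": 0.5, "spin": 0},
  {"gripper": 1, "x": 0, "y": 0, "z": 0.5, "spin": 0},
  {"gripper": 1, "x": 0, "y": 0, "z": 0.5, "spin": 0},
  {"gripper": 1, "x": 0, "y": 0, "z": 0.5, "spin": 0},
  {"gripper": 1, "x": 0, "y": 0, "z": 0.5, "spin": 0},
  {"gripper": 1, "x": 0, "y": 0, "z": 0.5, "spin": 0},
  {"gripper": 1, "x": 0, "y": 0, "z": 0.5, "spin": 0},
  {"gripper": 1, "x": 0, "y": 0, "z": 0, "spin": 0},
  {"gripper": 1, "x": 0, "y": 0, "z": 0, "spin": 0},
  {"gripper": 1, "x": 0, "y": 0, "z": 0, "spin": 0},
])

```text
time: 12.35
eef_pos: [0.5635, -0.173, 0.1624]
tcp_rot: [0.991, 0.137, 0.0, 0.0]
contact_force: [-0.2, -0.2, -5.7]
opening: 0.143
finger_force: 98.2
```

Call:
step_arm([
  {"gripper": 1, "x": 0, "y": 0, "z": 0.5, "spin": 0},
  {"gripper": 1, "x": 0, "y": 0, "z": 0.5, "spin": 0},
  {"gripper": 1, "x": 0, "y": 0, "z": 0.5, "spin": 0},
  {"gripper": 1, "x": 0, "y": 0, "z": 0.5, "spin": 0},
  {"gripper": 1, "x": 0, "y": 0, "z": 0.5, "spin": 0},
  {"gripper": 1, "x": 0, "y": 0, "z": 0.5, "spin": 0},
  {"gripper": 1, "x": 0, "y": 0, "z": 0, "spin": 0},
  {"gripper": 1, "x": 0, "y": 0, "z": 0, "spin": 0},
  {"gripper": 1, "x": 0, "y": 0, "z": 0, "spin": 0},
  {"gripper": 1, "x": 0, "y": 0, "z": 0, "spin": 0},
])

```text
time: 13.35
eef_pos: [0.5635, -0.173, 0.1594]
tcp_rot: [0.991, 0.137, 0.0, 0.0]
contact_force: [0.0, -1.0, -4.7]
opening: 0.146
finger_force: 98.2
```

The lugs are in the slots with no contact force. I'll lower to above the catches.

Call:
step_arm([
  {"gripper": 1, "x": 0, "y": 0, "z": 2, "spin": 0},
  {"gripper": 1, "x": 0, "y": 0, "z": 2, "spin": 0},
  {"gripper": 1, "x": 0, "y": 0, "z": 2, "spin": 0},
  {"gripper": 1, "x": 0, "y": 0, "z": 2, "spin": 0},
  {"gripper": 1, "x": 0, "y": 0, "z": 2, "spin": 0},
  {"gripper": 1, "x": 0, "y": 0, "z": 2, "spin": 0},
  {"gripper": 1, "x": 0, "y": 0, "z": 2, "spin": 0},
  {"gripper": 1, "x": 0, "y": 0, "z": 2, "spin": 0},
  {"gripper": 1, "x": 0, "y": 0, "z": 0, "spin": 0},
  {"gripper": 1, "x": 0, "y": 0, "z": 0, "spin": 0},
])

```text
time: 14.35
eef_pos: [0.5635, -0.173, 0.1433]
tcp_rot: [0.991, 0.137, -0.0, -0.0]
contact_force: [0.5, -0.6, -4.7]
opening: 0.144
finger_force: 98.2
```

Call:
step_arm([
  {"gripper": 1, "x": 0, "y": 0, "z": 2, "spin": 0},
  {"gripper": 1, "x": 0, "y": 0, "z": 2, "spin": 0},
  {"gripper": 1, "x": 0, "y": 0, "z": 2, "spin": 0},
  {"gripper": 1, "x": 0, "y": 0, "z": 2, "spin": 0},
  {"gripper": 1, "x": 0, "y": 0, "z": 2, "spin": 0},
  {"gripper": 1, "x": 0, "y": 0, "z": 2, "spin": 0},
  {"gripper": 1, "x": 0, "y": 0, "z": 2, "spin": 0},
  {"gripper": 1, "x": 0, "y": 0, "z": 2, "spin": 0},
  {"gripper": 1, "x": 0, "y": 0, "z": 1, "spin": 0},
  {"gripper": 1, "x": 0, "y": 0, "z": 0, "spin": 0},
])

```text
time: 15.35
eef_pos: [0.5633, -0.1729, 0.1261]
tcp_rot: [0.991, 0.137, -0.0, -0.0]
contact_force: [-0.0, 0.6, -4.7]
opening: 0.147
finger_force: 98.3
```

Call:
step_arm([
  {"gripper": 1, "x": 0, "y": 0, "z": 1, "spin": 0},
  {"gripper": 1, "x": 0, "y": 0, "z": 1, "spin": 0},
  {"gripper": 1, "x": 0, "y": 0, "z": 1, "spin": 0},
  {"gripper": 1, "x": 0, "y": 0, "z": 1, "spin": 0},
  {"gripper": 1, "x": 0, "y": 0, "z": 0.5, "spin": 0},
  {"gripper": 1, "x": 0, "y": 0, "z": 0.5, "spin": 0},
  {"gripper": 1, "x": 0, "y": 0, "z": 0.5, "spin": 0},
  {"gripper": 1, "x": 0, "y": 0, "z": 0.5, "spin": 0},
  {"gripper": 1, "x": 0, "y": 0, "z": 0, "spin": 0},
  {"gripper": 1, "x": 0, "y": 0, "z": 0, "spin": 0},
])

```text
time: 16.35
eef_pos: [0.5636, -0.173, 0.1207]
tcp_rot: [0.991, 0.137, 0.0, 0.0]
contact_force: [0.1, -0.7, -2.8]
opening: 0.149
finger_force: 98.6
```

Call:
step_arm([
  {"gripper": 1, "x": 0, "y": 0, "z": 0.4, "spin": 0},
  {"gripper": 1, "x": 0, "y": 0, "z": 0.4, "spin": 0},
  {"gripper": 1, "x": 0, "y": 0, "z": 0.4, "spin": 0},
  {"gripper": 1, "x": 0, "y": 0, "z": 0.4, "spin": 0},
  {"gripper": 1, "x": 0, "y": 0, "z": 0.4, "spin": 0},
  {"gripper": 1, "x": 0, "y": 0, "z": 0, "spin": 0},
  {"gripper": 1, "x": 0, "y": 0, "z": 0, "spin": 0},
  {"gripper": 1, "x": 0, "y": 0, "z": 0, "spin": 0},
  {"gripper": 1, "x": 0, "y": 0, "z": 0, "spin": 0},
  {"gripper": 1, "x": 0, "y": 0, "z": 0, "spin": 0},
])

```text
time: 17.35
eef_pos: [0.5638, -0.1733, 0.1187]
tcp_rot: [0.991, 0.137, 0.0, 0.0]
contact_force: [-0.5, 0.1, 4.1]
opening: 0.15
finger_force: 99.6
```

Call:
step_arm([
  {"gripper": 1, "x": 0, "y": 0, "z": 0.3, "spin": 0},
  {"gripper": 1, "x": 0, "y": 0, "z": 0.3, "spin": 0},
  {"gripper": 1, "x": 0, "y": 0, "z": 0.3, "spin": 0},
  {"gripper": 1, "x": 0, "y": 0, "z": 0.3, "spin": 0},
  {"gripper": 1, "x": 0, "y": 0, "z": 0.3, "spin": 0},
  {"gripper": 1, "x": 0, "y": 0, "z": 0, "spin": 0},
  {"gripper": 1, "x": 0, "y": 0, "z": 0, "spin": 0},
  {"gripper": 1, "x": 0, "y": 0, "z": 0, "spin": 0},
  {"gripper": 1, "x": 0, "y": 0, "z": 0, "spin": 0},
  {"gripper": 1, "x": 0, "y": 0, "z": 0, "spin": 0},
])

```text
time: 18.35
eef_pos: [0.5636, -0.1732, 0.1169]
tcp_rot: [0.991, 0.137, 0.0, 0.0]
contact_force: [-0.4, -2.3, 4.3]
opening: 0.145
finger_force: 99.7
```

Call:
step_arm([
  {"gripper": 1, "x": 0, "y": 0, "z": 0.4, "spin": 0},
  {"gripper": 1, "x": 0, "y": 0, "z": 0.4, "spin": 0},
  {"gripper": 1, "x": 0, "y": 0, "z": 0.4, "spin": 0},
  {"gripper": 1, "x": 0, "y": 0, "z": 0.4, "spin": 0},
  {"gripper": 1, "x": 0, "y": 0, "z": 0.4, "spin": 0},
  {"gripper": 1, "x": 0, "y": 0, "z": 0, "spin": 0},
  {"gripper": 1, "x": 0, "y": 0, "z": 0, "spin": 0},
  {"gripper": 1, "x": 0, "y": 0, "z": 0, "spin": 0},
  {"gripper": 1, "x": 0, "y": 0, "z": 0, "spin": 0},
  {"gripper": 1, "x": 0, "y": 0, "z": 0, "spin": 0},
])

```text
time: 19.35
eef_pos: [0.5633, -0.1729, 0.1144]
tcp_rot: [0.991, 0.137, -0.0, -0.0]
contact_force: [0.8, -2.0, 0.7]
opening: 0.145
finger_force: 99.0
```

Call:
step_arm([
  {"gripper": 1, "x": 0, "y": 0, "z": 0.3, "spin": 0},
  {"gripper": 1, "x": 0, "y": 0, "z": 0.3, "spin": 0},
  {"gripper": 1, "x": 0, "y": 0, "z": 0.3, "spin": 0},
  {"gripper": 1, "x": 0, "y": 0, "z": 0.3, "spin": 0},
  {"gripper": 1, "x": 0, "y": 0, "z": 0.3, "spin": 0},
  {"gripper": 1, "x": 0, "y": 0, "z": 0.3, "spin": 0},
  {"gripper": 1, "x": 0, "y": 0, "z": 0, "spin": 0},
  {"gripper": 1, "x": 0, "y": 0, "z": 0, "spin": 0},
  {"gripper": 1, "x": 0, "y": 0, "z": 0, "spin": 0},
  {"gripper": 1, "x": 0, "y": 0, "z": 0, "spin": 0},
])

```text
time: 20.35
eef_pos: [0.5632, -0.1728, 0.1126]
tcp_rot: [0.991, 0.137, -0.0, -0.0]
contact_force: [0.5, -0.5, -0.8]
opening: 0.145
finger_force: 99.1
```

Call:
step_arm([
  {"gripper": 1, "x": 0, "y": 0, "z": 0.2, "spin": 0},
  {"gripper": 1, "x": 0, "y": 0, "z": 0.2, "spin": 0},
  {"gripper": 1, "x": 0, "y": 0, "z": 0.2, "spin": 0},
  {"gripper": 1, "x": 0, "y": 0, "z": 0.2, "spin": 0},
  {"gripper": 1, "x": 0, "y": 0, "z": 0.2, "spin": 0},
  {"gripper": 1, "x": 0, "y": 0, "z": 0, "spin": 0},
  {"gripper": 1, "x": 0, "y": 0, "z": 0, "spin": 0},
  {"gripper": 1, "x": 0, "y": 0, "z": 0, "spin": 0},
  {"gripper": 1, "x": 0, "y": 0, "z": 0, "spin": 0},
  {"gripper": 1, "x": 0, "y": 0, "z": 0, "spin": 0},
])

```text
time: 21.35
eef_pos: [0.5633, -0.1729, 0.1118]
tcp_rot: [0.991, 0.137, -0.0, -0.0]
contact_force: [0.6, -0.1, -1.4]
opening: 0.15
finger_force: 98.9
```

Call:
step_arm([
  {"gripper": 1, "x": 0, "y": 0, "z": 0.2, "spin": 0},
  {"gripper": 1, "x": 0, "y": 0, "z": 0.2, "spin": 0},
  {"gripper": 1, "x": 0, "y": 0, "z": 0.2, "spin": 0},
  {"gripper": 1, "x": 0, "y": 0, "z": 0, "spin": 0},
  {"gripper": 1, "x": 0, "y": 0, "z": 0, "spin": 0},
  {"gripper": 1, "x": 0, "y": 0, "z": 0, "spin": 0},
  {"gripper": 1, "x": 0, "y": 0, "z": 0, "spin": 0},
  {"gripper": 1, "x": 0, "y": 0, "z": 0, "spin": 0},
  {"gripper": 1, "x": 0, "y": 0, "z": 0, "spin": 0},
  {"gripper": 1, "x": 0, "y": 0, "z": 0, "spin": 0},
])

```text
time: 22.35
eef_pos: [0.5634, -0.173, 0.1116]
tcp_rot: [0.991, 0.137, -0.0, -0.0]
contact_force: [-2.7, 1.1, 2.9]
opening: 0.145
finger_force: 99.4
```

Call:
step_arm([
  {"gripper": 1, "x": 0, "y": 0, "z": 0.2, "spin": 0},
  {"gripper": 1, "x": 0, "y": 0, "z": 0.2, "spin": 0},
  {"gripper": 1, "x": 0, "y": 0, "z": 0, "spin": 0},
  {"gripper": 1, "x": 0, "y": 0, "z": 0, "spin": 0},
  {"gripper": 1, "x": 0, "y": 0, "z": 0, "spin": 0},
  {"gripper": 1, "x": 0, "y": 0, "z": 0, "spin": 0},
  {"gripper": 1, "x": 0, "y": 0, "z": 0, "spin": 0},
  {"gripper": 1, "x": 0, "y": 0, "z": 0, "spin": 0},
  {"gripper": 1, "x": 0, "y": 0, "z": 0, "spin": 0},
  {"gripper": 1, "x": 0, "y": 0, "z": 0, "spin": 0},
])

```text
time: 23.35
eef_pos: [0.5634, -0.173, 0.1116]
tcp_rot: [0.991, 0.137, -0.0, -0.0]
contact_force: [-3.7, 2.0, 5.3]
opening: 0.142
finger_force: 99.7
```

The TCP has stopped at 0.1116 against an expected 0.1115 for home, with the force still rising, so the caddy is on the floor. Releasing.

Call:
step_arm([
  {"gripper": 1, "x": 0, "y": 0, "z": -0.4, "spin": 0},
  {"gripper": 0.5, "x": 0, "y": 0, "z": 0, "spin": 0},
  {"gripper": 0, "x": 0, "y": 0, "z": 0, "spin": 0},
  {"gripper": -0.5, "x": 0, "y": 0, "z": 0, "spin": 0},
  {"gripper": -1, "x": 0, "y": 0, "z": 0, "spin": 0},
  {"gripper": -1, "x": 0, "y": 0, "z": 0, "spin": 0},
  {"gripper": -1, "x": 0, "y": 0, "z": 0, "spin": 0},
  {"gripper": -1, "x": 0, "y": 0, "z": 0, "spin": 0},
  {"gripper": -1, "x": 0, "y": 0, "z": 0, "spin": 0},
  {"gripper": -1, "x": 0, "y": 0, "z": 0, "spin": 0},
], force=20)

```text
time: 24.35
eef_pos: [0.5635, -0.173, 0.1114]
tcp_rot: [0.991, 0.137, 0.0, 0.0]
contact_force: [-0.3, 1.0, -0.3]
opening: 1.001
finger_force: 0.0
```

Call:
step_arm([
  {"gripper": -1, "x": 0, "y": 0, "z": -5, "spin": 0},
  {"gripper": -1, "x": 0, "y": 0, "z": -10, "spin": 0},
  {"gripper": -1, "x": 0, "y": 0, "z": -15, "spin": 0},
  {"gripper": -1, "x": 0, "y": 0, "z": -20, "spin": 0},
  {"gripper": -1, "x": 0, "y": 0, "z": -20, "spin": 0},
  {"gripper": -1, "x": 0, "y": 0, "z": -20, "spin": 0},
  {"gripper": -1, "x": 0, "y": 0, "z": -20, "spin": 0},
  {"gripper": -1, "x": 0, "y": 0, "z": -10, "spin": 0},
  {"gripper": -1, "x": 0, "y": 0, "z": 0, "spin": 0},
  {"gripper": -1, "x": 0, "y": 0, "z": 0, "spin": 0},
])

```text
time: 25.35
eef_pos: [0.5633, -0.1729, 0.2313]
tcp_rot: [0.991, 0.137, -0.0, -0.0]
contact_force: [0.0, -0.0, -1.0]
opening: 1.001
finger_force: 0.0
```

Run:
```python
from plant import *; from h import *
s,c,P=wrist(get_state,read_camera);need(s,[.5655,-.174,.245],15.7)
cv2.imwrite("pics/w4.png",c["color"][:,:,::-1])
def rep(n,c,P):
    col=c["color"].astype(int);sat=col.max(-1)-col.min(-1);near=np.hypot(P[...,0]-.565,P[...,1]+.174)<.13
    m=near&(sat<45)&(col.min(-1)>90)&(P[...,2]>.06)&(P[...,2]<.1)
    b=near&(col[...,0]-col[...,2]>50)&(P[...,2]>.115)&(P[...,2]<.15)
    print(n,"rim",rect(P[m]),np.percentile(P[m][:,2],[50,95]),"bar",b.sum(),rect(P[b]) if b.sum()>5 else 0,np.nanpercentile(P[b][:,2],[5,50,95]) if b.sum()>5 else 0)
rep("w",c,P)
c=read_camera("side");rep("s",c,cloud(c))
```

```text
t 25.35 yaw 15.77 tilt [-2.e-04  1.e-04 -1.e+00] pos [ 0.5633 -0.1729  0.2313]
tool shift before spin [  1.9   1.7 -13.7] spin 0.07 F [ 0.02 -0.   -0.99] open 1.001 ff 0.0
w rim (array([ 563.8, -172.6]), array([182. , 119.4]), 15.8) [0.0769337  0.07832776] bar 1808 (array([ 564.7, -173.5]), array([114.2,  12.8]), 15.4) [0.125754   0.12709017 0.12827518]
s rim (array([ 564.8, -174. ]), array([184.7, 122. ]), 14.8) [0.07633875 0.08194844] bar 277 (array([ 564.7, -175.8]), array([113.5,  16.5]), 15.0) [0.11705616 0.12699491 0.13131389]
```

View pics/w4.png

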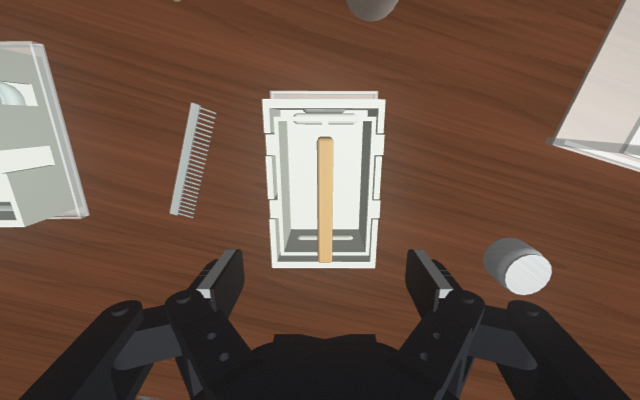

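The wrist view shows the caddy nested with its rims level and its lugs in the slots, the bar at (325,200) and the gripper clear. The bar top reads 0.127 m with the same −0.9 mm bias as before, so it is at 0.128, which is fully home.

```bash
python3 -c "
from plant import *
print(sign_off())"
```

```text
the job is handed in; nothing more can be done
None
```

The caddy is lifted off, turned half round, nested fully home on the empty bin's floor and released, and the job is handed in at about 25 s; my readings put it home, but the hand-in gave no verdict.

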